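Dock a radio for a leak test and wedge the vent cock shut

ROBOT

A 7-joint arm with a two-finger parallel gripper is mounted at the origin on the work surface. World frame = base frame: x ahead of the robot, y to its left, z up, the work surface at z = 0. Lengths are in m, angles in degrees, forces in N, time in s.
With the tool pointing down it reaches from about 0.425 to 0.95 m from the base axis. Payload 4.7 kg.
Tool frame: the origin (TCP) lies between the finger pads; the fingertips stand 8 mm ahead of it and the grasp point (between the pads) lies 11 mm behind it; z points along the fingers, y is the direction in which the jaws open and shut (so a half turn about z gives the same grasp; the last joint's range is limited). The gripper opens to 85 mm and grips with 20 to 120 N. Pads are 22 mm wide; open, the fingers measure 114 mm over their backs; the gripper's body (76 mm by 85 mm) begins 54 mm behind the grasp point. The pads swing forward as they close: fully open they stand 13 mm farther back than shut.
Start: joints at [75.693, 26.849, -2.785, 87.806, 1.381, 65.374, -4.715], TCP at [0.148, -0.659, 0.239] pointing down, gripper open.
Joint ranges: [-148.3, 148.3], [-19.14, 114.17], [-79.39, 73.82], [5.75, 140.21], [-59.74, 239.74], [12.07, 113.84], [-152.46, 152.46]. Speed limits (degrees/s): [147.25, 147.25, 180, 180, 180, 180, 180].

INTERFACE

Orientations are given as a 3x3 rotation matrix whose columns are the frame's x, y, z axes.
In Python, from rig import env gives the robot as it stands.
- The arm moves only by the tool send_rows, never from a script. Its arguments are lists of equal length, an entry for each row: "delta_pos": the shift along the world's x, y, z in cm, a list of three; "yaw": the turn about the world's z in degrees. A call has 1 to 12 rows; each row shifts and turns the commanded pose from where the row before left it; what a row does not reach is not made up. A row lasts 1/8 s, in which the tool goes at most 62.5 mm and 10.7 degrees, less where a joint would pass 70% of its speed; a pose out of reach is approached as far as the arm can. A call with a gripper value outside its range is refused whole. "gripper" is the gripper command: -1 is fully open, 1 is shut, values between are in proportion, set as the call begins (left out, the last holds). The fingers move at their own pace and stop on an object; "squeeze" is the grip in N (left out, the last holds). Time passes only in rows, so rows that do not move let the fingers close. It gives the time, the measured TCP pose, the force and the opening at its end, in the units of the state.
- env.get_obs(): the state, without advancing time (a new reading comes with each control period).
- env.camera(name): name is "scene" or "top" or "wrist"; returns the picture (480x640x3 uint8, blue, green, red); there is no depth.
- env.calibration(name): a dict with "fx", "fy", "cx", "cy" (pixels), "R" (3x3) and "t" (3): a world point X has camera coordinates R X + t; the wrist camera has in their place "T_tool_cam" (4x4, takes a point from camera to tool coordinates, whose origin is the TCP and whose axes are the flange's). Camera axes: x right, y down, z forward; pixel columns grow to the right and rows downward; lengths in m; the calibration is good to about 2 mm. The wrist camera is an equidistant fisheye: a pixel r from the principal point sees the ray r / f radians off the axis. A picture is of the moment at which its call begins: read the wrist's pose just before it. calibration takes no time and is no camera call.
- env.hand_in(): hands the job in, once; it reports no verdict.
The state is a dict: "time_s": time; "joints": joint angles; "dq": joint speeds; "joint_efforts": joint torques, N m; "tool_pos": TCP position; "tool_rot": TCP orientation; "force": force on the tool from outside, world axes, zero at the start; "ft_torque": the same for the moment, N m; "opening": opening from 0.0 (shut) to 1.0 (fully open).
Only numpy, scipy, OpenCV 4.12 (cv2) and the standard library are available. Lean on these libraries where they do the work, as an engineer would, in place of code of your own. Each camera call takes 0.05 s, during which the arm holds its last target.

TASK

Get the radio ready for its leak test: slide the one lying in the aluminium guide along it, under the overhanging test head, fully home against the two stop pads. Then shut the vent cock on the sloping brass barrel: turn its wing clockwise until it stands square across the copper pipe while pressing it firmly into its tapered hole, so that it wedges and stays there when let go (unwedged, it springs back). Leave the radio lying home and the other things on the bench where they are.

Things in the scene. Friction and masses are not known exactly. Their poses are not given: they have to be found in the camera images.
- radio_mid (a point): Centre of the case of the loose olive radio lying in the guide, about 0.5 kg. Case 130 (x) x 62 (y) x 38 mm (z); +x is its knob end, towards the stop pads. Two knobs and a stub antenna stick out of that end by up to 54 mm and pass between the pads. The plain flat end, 65 mm behind this point (-x), can be pushed; sliding takes 2 to 5 N.
- stop (a point): Fixed point midway between the faces of the two rubber stop pads, half-way up a radio in the guide (27 mm over the bench). x is level, the way the radio goes in; z up; the pads face -x. The radio is home when its shoulders touch the pads, its centre at x = -65 mm from here; it starts 65 to 105 mm short of home.
- cradle: Guide with test head, fixed, placed and turned anew each time; x as at the stop, which is 85 mm ahead of this origin (underside). Plate 8 mm thick, x -150 to 130 mm, 112 wide. Rails 67 mm apart inside, 10 wide, 14 over the plate. The grey test head overhangs x 45 to 99 mm, underside 46 mm over the plate, top 68 mm over the bench (fittings to 90).
- key_grip (a point): Centre of the vent cock's steel wing, on the plug's axis. Wing 10 mm thick (x), 38 wide (y), 30 high (z); these axes turn with it. z points out of the hole along the plug's axis, leaning 35 degrees from vertical roughly towards the robot; pressing in is -z. The brass barrel's mouth (42 mm across) is 36 mm below along -z when loose, 31 when home.
- manifold: Fixed stand of the vent cock, placed and turned anew each time; origin at its underside, 100 mm below the barrel's mouth, which lies at x = -10 mm, z up. Plate 10 mm thick, x -48 to 72, y -70 to 70 mm. A copper pipe 16 mm thick runs level along y through the barrel, 34 mm down from its mouth, and turns down at y = +-55 mm.
- key (a joint): Turn of the wing, rad, growing clockwise as seen looking into the hole (along -z): 0 = wing in line with the pipe (open), 1.57 = square across it (shut); range 0 to 2.0. Starts part open, 0.3 to 0.7. Friction 0.05 N m; beyond 0.9 a return spring adds about 0.1 N m, so a wing let go with the plug not pressed home swings back to 0.9 or less.
- plug (a joint): How far plug and wing are pressed in, m: 0 = loose (start), 0.0048 = fully home (firm stop). Pressing takes 9 N at first and 11 N at the stop; it stays where it is left. Within the last 1 mm the taper grips and the wing then stays at its angle when let go. Noisy to about 0.5 mm, so go by the feel of the stop (15 N is ample).
- radio2: Bystander: another radio like the one to be tested, lying on the bench beyond the work; not to be used; origin at the underside's centre.
- battery: Bystander: loose olive battery pack, 70 x 56 x 30 mm high; origin at the underside's centre.
- screw_tray: Bystander: grey two-part tray with screws, 85 x 70 x 24 mm high; origin at the underside's centre.
- mike: Bystander: black hand microphone, 85 x 55 x 30 mm high; origin at the underside's centre.
- mug: Bystander: white mug, 76 mm across, 92 mm high, handle 30 mm more; origin at the underside's centre.
- tape: Bystander: roll of black tape lying flat, 90 mm across, 24 mm high; origin at the underside's centre.
- screwdriver: Bystander: screwdriver lying on the bench, about 200 mm long; origin on the bench under it.
- connector: Bystander: olive round connector standing on end, 36 mm across, 52 mm high; origin at the underside's centre.
Mind the look-alikes: they are no part of the job. What is shaped like the part that bears radio_mid but blue is not meant.

How it is judged (in metres and radians):
On the way, in this order (a step that is already met when the one before it is completed fails the run):
1. the radio is home against the stop pads (x of radio_mid in the frame of stop between -0.069 and -0.06 m and y of radio_mid in the frame of stop between -0.006 and 0.006 m and z of radio_mid in the frame of stop below 0.006 m and angle between radio_mid's own z axis and vertical below 0.1 rad), for 0.2 s.
2. the wing is across the pipe and the plug is pressed in (value of joint key between 1.37 and 1.77 rad and value of joint plug above 0.0037 m), for 0.2 s.
At the end, for the whole second after the job is handed in: The radio lies flat in the guide, at rest, its shoulders within 4 mm of the stop pads; the wing, let go, stays within 0.2 rad (11 degrees) of square across the pipe (joint key 1.37 to 1.77) and the plug stays pressed in by more than 3.7 mm (all of step 1 and all of step 2 and linear speed of radio below 0.01 m/s and velocity of joint key between -0.05 and 0.05 rad/s); the robot touches nothing.
It fails at once if another thing on the bench is pushed more than 25 mm from its place (distance of any of radio2, battery, screw_tray, mike, mug, tape, screwdriver, connector from where it was at the start of the episode above 0.025 m).
It also fails if it takes over 54 s, if anything falls off the work surface, if the arm or the gripper's body presses on something with over 40 N, if the wrist force passes 120 N, or if a joint passes its speed limit or range.

## Working session

There is one attempt and no reset: what is moved stays moved. The work goes in short steps, Python scripts to look and compute and a tool call to move; the robot and the scene stay as the last step left them, time stands still between calls to the robot, and variables do not carry over. Pictures are saved under pics/ and viewed, and the job is handed in when it is done.

Besides the shell and the picture viewer there is one more tool, called by a JSON object that holds its "fn" and its "kwargs". send_rows: Moves the arm, as the interface text tells. Its arguments: {"type":"object","properties":{"delta_pos":{"type":"array"},"yaw":{"type":"array"},"gripper":{"type":"number"},"squeeze":{"type":"number"}},"required":["delta_pos","yaw"]}

```bash
mkdir -p pics; ls
python3 - <<'E'
from rig import env
import cv2
for n in ("scene","top","wrist"):
    cv2.imwrite(f"pics/{n}0.png",env.camera(n))
    print(n,env.calibration(n))
print(env.get_obs())
E
```

```text
pics
scene {'fx': 618.972673222612, 'fy': 618.972673222612, 'cx': 316.0727956674919, 'cy': 238.6410248307955, 'R': array([[-0.74899107,  0.66257146, -0.00338134],
       [ 0.45354904,  0.50897211, -0.73160144],
       [-0.48301722, -0.54949655, -0.68172422]]), 't': array([ 0.41394928, -0.16297456,  1.91160122])}
top {'fx': 504.48117043070596, 'fy': 504.48117043070596, 'cx': 324.4290357153929, 'cy': 243.86639699773735, 'R': array([[ 0.01240323, -0.99972957, -0.01967091],
       [-0.99861595, -0.01137907, -0.05134888],
       [ 0.05111115,  0.02028057, -0.99848703]]), 't': array([0.00195407, 0.54665229, 1.52169232])}
wrist {'fx': 371.64829954431775, 'fy': 371.64829954431775, 'cx': 319.5065787046337, 'cy': 240.02271322231556, 'T_tool_cam': array([[ 1.64248501e-04, -9.63065372e-01, -2.69267640e-01,
         6.74574382e-02],
       [ 9.99999895e-01,  4.31836608e-05,  4.55531141e-04,
         1.00688667e-03],
       [-4.27078306e-04, -2.69267687e-01,  9.63065278e-01,
        -1.34724797e-01],
       [ 0.00000000e+00,  0.00000000e+00,  0.00000000e+00,
         1.00000000e+00]])}
{'time_s': 0.15, 'joints': array([75.69284508, 26.88793307, -2.78387103, 87.85729242,  1.38121059,
       65.37443784, -4.71498595]), 'dq': array([-0.04169188, -0.09444399,  0.02063823, -0.24166882,  0.05888591,
       -0.02156512,  0.04497972]), 'joint_efforts': array([-8.28598386e-04, -5.10767698e+01, -4.71195846e-02, -2.37981552e+01,
        1.08201735e-02,  5.39723624e-03, -1.03510348e-05]), 'tool_pos': array([ 0.14775607, -0.65819497,  0.23849308]), 'tool_rot': array([[ 9.75714564e-01,  2.19045525e-01, -3.83194589e-04],
       [ 2.19045854e-01, -9.75713484e-01,  1.45319699e-03],
       [-5.55718292e-05, -1.50184265e-03, -9.99998871e-01]]), 'force': array([-0.63605925,  0.03540516, -0.06565934]), 'ft_torque': array([-0.03107244, -0.0193312 , -0.01720493]), 'opening': 0.9994049996125703}
```

View pics/scene0.png

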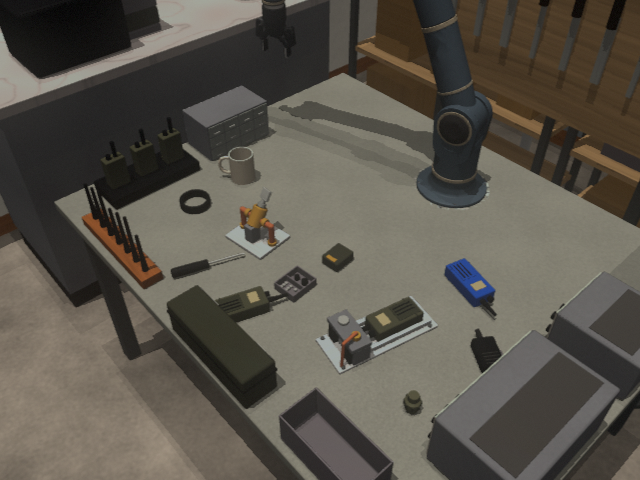

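View pics/top0.png

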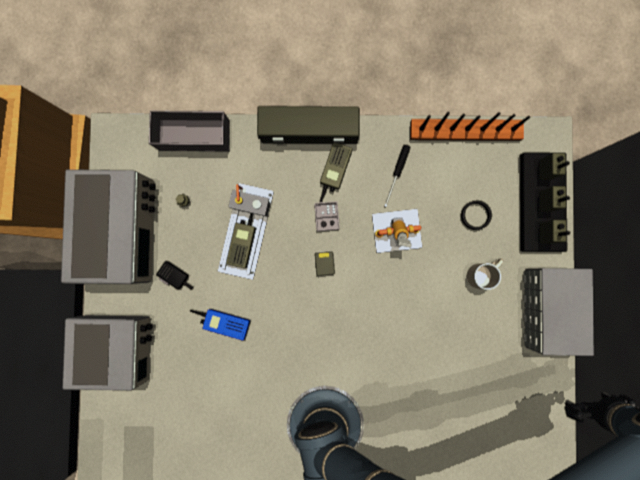

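View pics/wrist0.png

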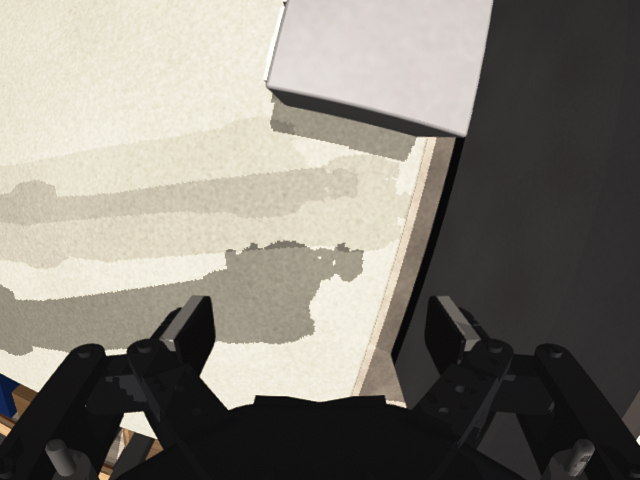

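Candidates in the top view: olive radio in the guide (242,243), blue radio (227,323), and loose olive radio (335,172). The one lying in the aluminium guide with the grey head fits, so I'll enlarge that crop and the cock.

Run:
```python
import cv2,numpy as np
t=cv2.imread("pics/top0.png");s=cv2.imread("pics/scene0.png")
a=cv2.resize(t[165:295,200:295],None,fx=4.5,fy=4.5,interpolation=cv2.INTER_CUBIC)
b=cv2.resize(t[200:265,365:430],None,fx=5,fy=5,interpolation=cv2.INTER_CUBIC)
c=np.zeros((600,800,3),np.uint8);c[:585,:427]=a[:585,:427];c[:325,440:765]=b
cv2.imwrite("pics/crop_top.png",c)
a=cv2.resize(s[285:380,300:450],None,fx=5,fy=5,interpolation=cv2.INTER_CUBIC)
cv2.imwrite("pics/crop_s1.png",a)
a=cv2.resize(s[180:265,215:300],None,fx=7,fy=7,interpolation=cv2.INTER_CUBIC)
cv2.imwrite("pics/crop_s2.png",a)
```

```text
(no output)
```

View pics/crop_top.png

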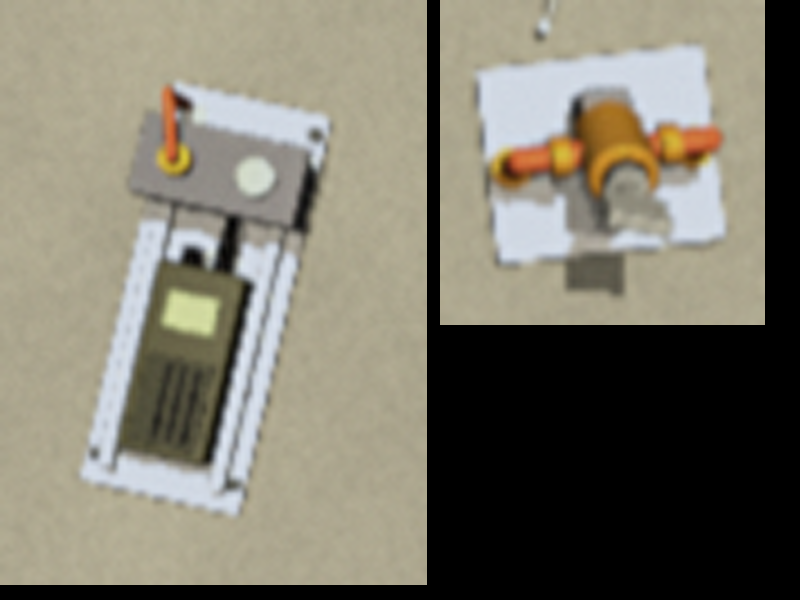

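View pics/crop_s1.png

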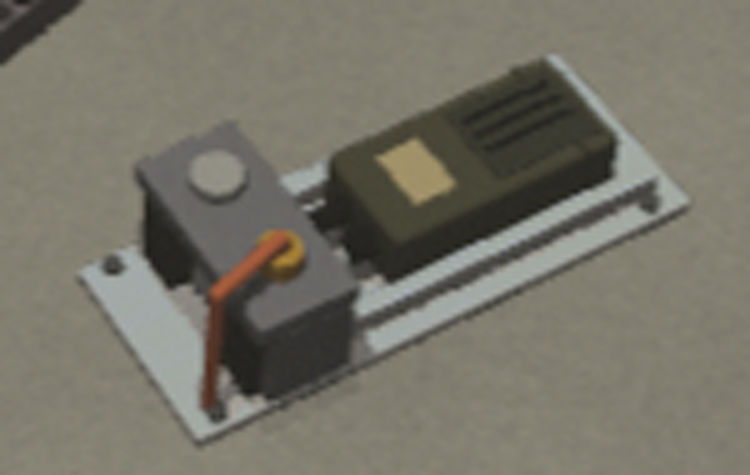

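View pics/crop_s2.png

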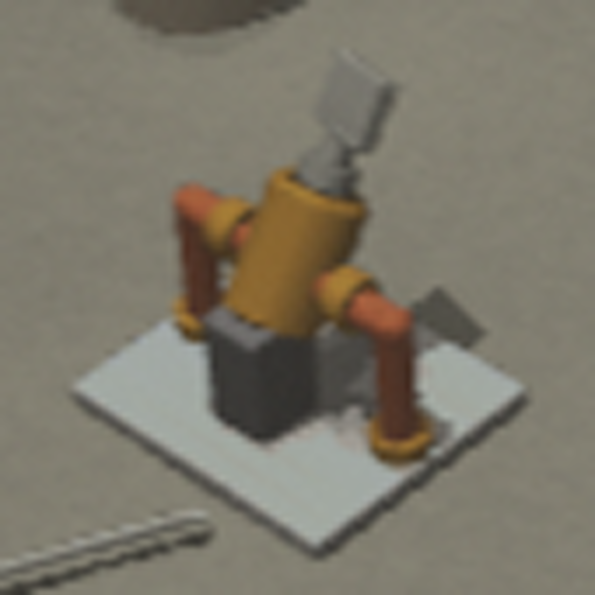

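The radio in the guide (crop ~185,360) is the olive one, so it is the target. The wing leans towards the robot, partly turned. Now measuring.

```bash
cat > h.py <<'E'
import numpy as np,cv2
from rig import env
C={n:env.calibration(n) for n in("top","scene")}
def ray(n,u,v):
    c=C[n];R,t=np.array(c["R"]),np.array(c["t"])
    d=R.T@np.array([(u-c["cx"])/c["fx"],(v-c["cy"])/c["fy"],1]);return -R.T@t,d
def onz(n,u,v,z):
    o,d=ray(n,u,v);return o+d*(z-o[2])/d[2]
def proj(n,X):
    c=C[n];p=np.array(c["R"])@X+np.array(c["t"]);return np.array([c["fx"]*p[0]/p[2]+c["cx"],c["fy"]*p[1]/p[2]+c["cy"]])
def tri(a,b):
    o1,d1=ray("top",*a);o2,d2=ray("scene",*b)
    s=np.linalg.lstsq(np.c_[d1,-d2],o2-o1,rcond=None)[0]
    p,q=o1+d1*s[0],o2+d2*s[1];return (p+q)/2,np.linalg.norm(p-q)
E
python3 - <<'E'
from h import *
T=lambda u,v:(200+(u+.5)/4.5-.5,165+(v+.5)/4.5-.5)
S=lambda u,v:(300+(u+.5)/5-.5,285+(v+.5)/5-.5)
names="RL RR FL FR".split()
tc=[T(80,480),T(238,515),T(172,82),T(330,118)]
sc=[S(553,55),S(690,203),S(80,275),S(200,443)]
def rep(a,b,z):
    P=np.array([onz(*x,z)[:2] for x in a]); Q=np.array([onz(*x,z)[:2] for x in b])
    print(P.round(4).tolist());print(Q.round(4).tolist()); return P,Q
A=[("top",*c) for c in tc]; B=[("scene",*c) for c in sc]
# rear-left in scene: which side
P,Q=rep(A,B,.008)
for X in(P,Q):
    rear=(X[0]+X[1])/2;fr=(X[2]+X[3])/2;d=fr-rear
    print("cradle len",np.linalg.norm(d),"w",np.linalg.norm(X[0]-X[1]),"ang",np.degrees(np.arctan2(d[1],d[0])),"origin",(rear+fr)/2+d/np.linalg.norm(d)*.010)
# radio top back corners z=.046
for u,v in[(118,450),(208,465),(160,262),(250,280)]: print("radio top",onz("top",*T(u,v),.046).round(4))
U=lambda u,v:(365+(u-440+.5)/5-.5,200+(v+.5)/5-.5)
V=lambda u,v:(215+(u+.5)/7-.5,180+(v+.5)/7-.5)
m=[U(478,72),U(705,45),U(725,238),U(500,265)]
n=[V(318,550),V(72,385),None,V(525,385)]
P=np.array([onz("top",*x,.01)[:2] for x in m]);print("man",P.round(4).tolist(),[onz("scene",*x,.01)[:2].round(4).tolist() for x in n if x])
d=(P[0]+P[1])/2-(P[2]+P[3])/2;l=P[0]-P[1]
print(np.linalg.norm(d),np.linalg.norm(l),np.degrees(np.arctan2(d[1],d[0])),np.degrees(np.arctan2(l[1],l[0])),P.mean(0))
print("wing tri",tri(U(638,205),V(357,100)))
E
```

```text
[[0.4592, 0.3352], [0.4368, 0.2269], [0.7324, 0.2782], [0.7086, 0.1692]]
[[0.4353, 0.2278], [0.4571, 0.3366], [0.7069, 0.1727], [0.7292, 0.2799]]
cradle len 0.27850415854725213 w 0.11052823541363103 ang -11.891767377508637 origin [0.59403383 0.25030443]
cradle len 0.2775749069131944 w 0.1109625344646654 ang -11.615394882620812 origin [0.59192658 0.25225853]
radio top [0.4796 0.3015 0.046 ]
radio top [0.4704 0.2414 0.046 ]
radio top [0.605  0.2762 0.046 ]
radio top [0.5937 0.2159 0.046 ]
man [[0.6398, -0.1363], [0.6578, -0.2745], [0.54, -0.287], [0.522, -0.1506]] [[0.6385, -0.1311], [0.6546, -0.2712], [0.519, -0.1503]]
0.11857667558845492 0.1393675696585511 6.470073744026402 97.40734492634637 [ 0.58991758 -0.21210994]
wing tri (array([ 0.54936096, -0.21456295,  0.13445997]), np.float64(0.0073679213408070895))
```

Cradle, manifold and wing agree across the two views. I'll move over the vent cock on the way, for a wrist look.

{"fn": "send_rows", "kwargs": {"delta_pos": [[1,2,2],[3,4,1],[3,4,0],[3,4,0],[3,4,0],[3,4,0],[3,4,0],[3,4,0],[3,4,0],[3,4,0],[3,4,0],[3,2,0]], "yaw": [0,0,0,-1,-1,-1,-1,-1,-1,0,0,0], "gripper": -1}}

```text
time_s: 1.65
tool_pos: [0.4887, -0.216, 0.2694]
tool_rot: [[0.993, 0.119, -0.0], [0.119, -0.993, 0.0], [-0.0, -0.0, -1.0]]
force: [-0.2, 0.1, 0.7]
opening: 0.999
```

Run:
```python
from h import *
o=env.get_obs();print(o["time_s"],o["tool_pos"],o["tool_rot"].round(3).tolist())
np.savez("w1.npz",p=o["tool_pos"],R=o["tool_rot"])
cv2.imwrite("pics/wrist1.png",env.camera("wrist"))
```

```text
1.65 [ 0.48871028 -0.2159524   0.26940916] [[0.993, 0.119, -0.0], [0.119, -0.993, 0.0], [-0.0, -0.0, -1.0]]
```

View pics/wrist1.png

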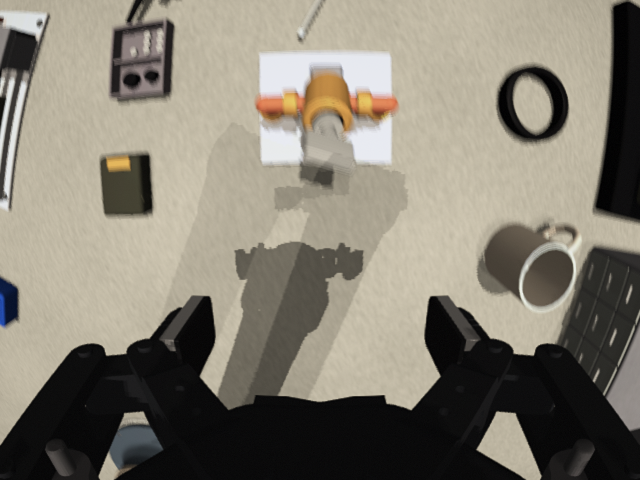

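```bash
cat >> h.py <<'E'
W=env.calibration("wrist")
def wray(p,R,u,v):
    x,y=u-W["cx"],v-W["cy"];r=np.hypot(x,y);th=r/W["fx"]
    d=np.array([np.sin(th)*x/r,np.sin(th)*y/r,np.cos(th)]) if r else np.array([0,0,1.])
    T=np.array(W["T_tool_cam"]);return p+R@T[:3,3],R@T[:3,:3]@d
def wz(p,R,u,v,z):
    o,d=wray(p,R,u,v);return o+d*(z-o[2])/d[2]
E
python3 - <<'E'
from h import *
d=np.load("w1.npz");p,R=d["p"],d["R"]
for n,u,v,z in[("TL",260,53,.01),("TR",391,52,.01),("BR",392,164,.01),("BL",261,163,.01),("wing",329,150,.13),("pipeL",258,104,.072),("pipeR",396,104,.072)]:print(n,wz(p,R,u,v,z).round(4))
w=cv2.imread("pics/wrist1.png")
cv2.imwrite("pics/crop_w1.png",cv2.resize(w[50:190,250:400],None,fx=4,fy=4,interpolation=cv2.INTER_CUBIC))
E
```

```text
TL [ 0.6421 -0.1357  0.01  ]
TR [ 0.6604 -0.2727  0.01  ]
BR [ 0.5395 -0.2891  0.01  ]
BL [ 0.5236 -0.1503  0.01  ]
wing [ 0.5485 -0.217   0.13  ]
pipeL [ 0.5814 -0.1512  0.072 ]
pipeR [ 0.5966 -0.2728  0.072 ]
```

View pics/crop_w1.png

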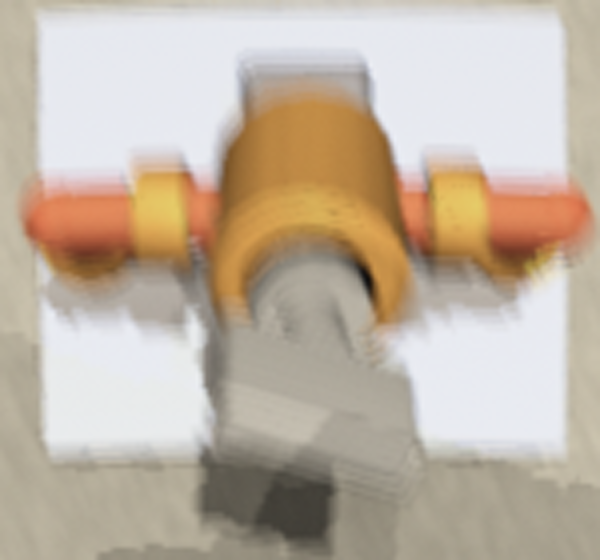

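{"fn": "send_rows", "kwargs": {"delta_pos": [[-0.4,3,0],[-0.5,5,0],[-0.5,5,0],[-0.5,5,0],[-0.5,5,0],[-0.5,5,-1],[-0.5,5,-2],[-0.5,5,-2],[-0.5,5,-2],[-0.5,4,-2],[-0.5,2.6,-2],[-0.5,0,-2]], "yaw": [-1.5,-1.5,-1.5,-1.5,-1.5,-1.5,-1.5,-1.5,-1.5,-2,-2,-1], "gripper": 1, "squeeze": 20}}

```text
time_s: 3.2
tool_pos: [0.4281, 0.2797, 0.1384]
tool_rot: [[0.979, -0.203, -0.001], [-0.203, -0.979, 0.002], [-0.001, -0.001, -1.0]]
force: [0.6, -0.5, -0.3]
opening: -0.001
```

Run:
```python
from h import *
o=env.get_obs();print(o["time_s"],o["tool_pos"],o["tool_rot"].round(3).tolist())
np.savez("w2.npz",p=o["tool_pos"],R=o["tool_rot"])
cv2.imwrite("pics/wrist2.png",env.camera("wrist"))
```

```text
3.2 [0.42813103 0.27969651 0.13842899] [[0.979, -0.203, -0.001], [-0.203, -0.979, 0.002], [-0.001, -0.001, -1.0]]
```

View pics/wrist2.png

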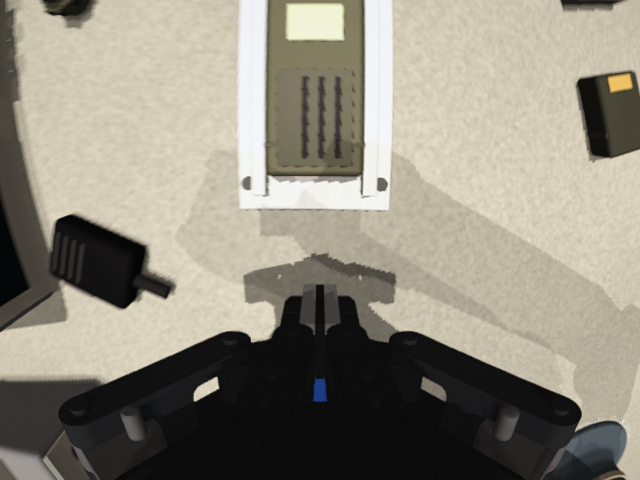

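Run:
```python
from h import *
d=np.load("w2.npz");p,R=d["p"],d["R"]
c=np.array([np.cos(np.radians(-11.75)),np.sin(np.radians(-11.75))]);n=np.array([-c[1],c[0]])
for nm,u,v,z in[("rearL",268,173,.046),("rearR",362,173,.046),("plL",239,208,.008),("plR",388,208,.008)]:
    X=wz(p,R,u,v,z)[:2];r=X-p[:2];print(nm,X.round(4),"fwd",r@c,"left",r@n)
```

```text
rearL [0.4804 0.3   ] fwd 0.047066430331580165 left 0.0305260369051799
rearR [0.4687 0.2435] fwd 0.04705802062776441 left -0.02714922388185854
plL [0.4577 0.333 ] fwd 0.018102949807034883 left 0.05816980467915622
plR [0.4354 0.2257] fwd 0.01814978921509347 left -0.05133070798835693
```

{"fn": "send_rows", "kwargs": {"delta_pos": [[0,0.2,-4],[0,0,-4],[0,0,-2],[0,0,-1],[1.2,-0.25,0],[0.98,-0.2,0],[0.98,-0.2,0],[0.98,-0.2,0],[0.98,-0.2,0],[0.98,-0.2,0],[0.98,-0.2,0],[0.98,-0.2,0]], "yaw": [0,0,0,0,0,0,0,0,0,0,0,0]}}

```text
time_s: 4.75
tool_pos: [0.5099, 0.2629, 0.0293]
tool_rot: [[0.979, -0.205, -0.0], [-0.205, -0.979, -0.0], [-0.0, 0.0, -1.0]]
force: [-4.1, 0.7, 3.1]
opening: 0.001
```

{"fn": "send_rows", "kwargs": {"delta_pos": [[0.59,-0.12,0],[0.59,-0.12,0],[0.49,-0.1,0],[0.3,-0.06,0],[0.2,-0.04,0],[0.2,-0.04,0]], "yaw": [0,0,0,0,0,0]}}

```text
time_s: 5.5
tool_pos: [0.5331, 0.2581, 0.0293]
tool_rot: [[0.979, -0.205, -0.0], [-0.205, -0.979, -0.0], [-0.0, 0.0, -1.0]]
force: [-4.2, 1.1, 2.3]
opening: 0.002
```

{"fn": "send_rows", "kwargs": {"delta_pos": [[0.2,-0.04,0],[0.2,-0.04,0],[0.1,-0.02,0]], "yaw": [0,0,0]}}

```text
time_s: 5.88
tool_pos: [0.5363, 0.2574, 0.0292]
tool_rot: [[0.979, -0.205, -0.004], [-0.205, -0.979, -0.001], [-0.003, 0.002, -1.0]]
force: [-9.0, 0.9, 7.4]
opening: 0.001
```

Run:
```python
from h import *
o=env.get_obs();print(o["tool_pos"],o["force"])
t=env.camera("top");s=env.camera("scene")
a=cv2.resize(t[165:295,200:295],None,fx=4.5,fy=4.5,interpolation=cv2.INTER_CUBIC)
cv2.imwrite("pics/t3.png",a)
```

```text
[0.53625143 0.25742286 0.02924289] [-8.97415454  0.85783009  7.36091163]
```

View pics/t3.png

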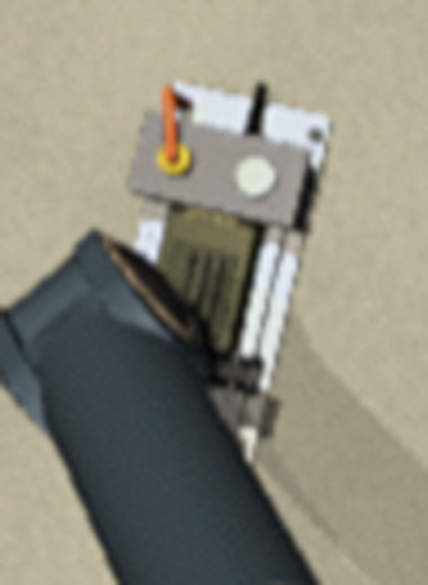

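{"fn": "send_rows", "kwargs": {"delta_pos": [[0.2,-0.04,0],[0.2,-0.04,0],[0,0,0]], "yaw": [0,0,0]}}

```text
time_s: 6.35
tool_pos: [0.5363, 0.2575, 0.029]
tool_rot: [[0.979, -0.203, -0.01], [-0.203, -0.979, -0.002], [-0.01, 0.004, -1.0]]
force: [-15.6, 1.3, 10.6]
opening: 0.004
```

Motion stalled with the force rising to 15 N, so the radio is against the pads. Backing off, lifting and checking.

{"fn": "send_rows", "kwargs": {"delta_pos": [[-1.5,0.3,0],[-2,0.4,0],[-0.5,0,4],[0,0,5],[0,-1,5],[0,-4,4],[0,-5,0],[0,-5,0],[0.5,-5,0],[0.5,-5,0],[0.5,-5,0],[0.5,-5,0]], "yaw": [0,0,0,0,0,8,8,8,8,8,8,8]}}

```text
time_s: 7.85
tool_pos: [0.523, -0.0897, 0.2098]
tool_rot: [[0.715, 0.699, 0.003], [0.699, -0.715, -0.002], [0.001, 0.003, -1.0]]
force: [1.3, 0.3, 0.3]
opening: -0.003
```

Run:
```python
from h import *
o=env.get_obs();print(o["time_s"],o["tool_pos"],o["tool_rot"].round(3).tolist(),o["force"])
t=env.camera("top");s=env.camera("scene")
a=cv2.resize(t[165:295,200:295],None,fx=4,fy=4,interpolation=cv2.INTER_CUBIC)
b=cv2.resize(s[285:380,300:450],None,fx=2.7,fy=2.7,interpolation=cv2.INTER_CUBIC)
c=np.zeros((520,800,3),np.uint8);c[:520,:380]=a;c[:b.shape[0],390:390+b.shape[1]]=b
cv2.imwrite("pics/t4.png",c)
```

```text
7.85 [ 0.5230137  -0.08966232  0.20977893] [[0.715, 0.699, 0.003], [0.699, -0.715, -0.002], [0.001, 0.003, -1.0]] [1.30769575 0.27448167 0.32913597]
```

View pics/t4.png

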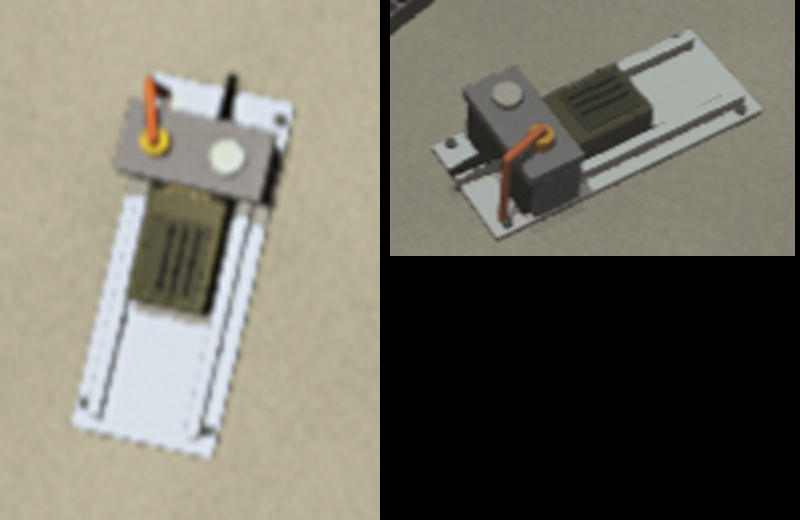

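Run:
```python
from h import *
c=np.array([np.cos(np.radians(-11.75)),np.sin(np.radians(-11.75))]);n=np.array([-c[1],c[0]]);o=np.array([.5935,.251])
for u,v in[(130,300),(208,315)]:
    X=onz("top",200+u/4-.4,165+v/4-.4,.046)[:2]-o;print(X@c,X@n)
```

```text
-0.044882516896764875 0.024716666500948413
-0.043266448636187074 -0.03496389163783792
```

Rear face measures at -44 mm in the cradle (home = -45), so the radio is home. Next, the vent cock.

{"fn": "send_rows", "kwargs": {"delta_pos": [[0.5,-3,0],[0.6,-3.6,0],[0.6,-3,0],[0.6,-2.5,0],[0,-0.5,0],[0,0,0]], "yaw": [0,1,1,0.4,0,0], "gripper": -1}}

```text
time_s: 8.7
tool_pos: [0.5452, -0.2122, 0.2093]
tool_rot: [[0.688, 0.726, 0.0], [0.726, -0.688, 0.0], [0.0, 0.0, -1.0]]
force: [-0.6, 0.4, -0.1]
opening: 0.999
```

Run:
```python
from h import *
o=env.get_obs();print(o["time_s"],o["tool_pos"],o["tool_rot"].round(3).tolist(),o["force"])
cv2.imwrite("pics/w5.png",env.camera("wrist"))
p,R=o["tool_pos"],o["tool_rot"];np.savez("w5.npz",p=p,R=R)
# where wing centre should appear
T=np.array(W["T_tool_cam"])
q=np.linalg.inv(T)@np.r_[R.T@(np.array([.548,-.2155,.130])-p),1];q=q[:3]
th=np.arctan2(np.hypot(q[0],q[1]),q[2]);r=W["fx"]*th/np.hypot(q[0],q[1]);print(W["cx"]+q[0]*r,W["cy"]+q[1]*r)
```

```text
8.7 [ 0.54517121 -0.21219058  0.20928489] [[0.688, 0.726, 0.0], [0.726, -0.688, 0.0], [0.0, 0.0, -1.0]] [-0.57761928  0.40502347 -0.13479495]
325.7502943280921 252.14984604017505
```

View pics/w5.png

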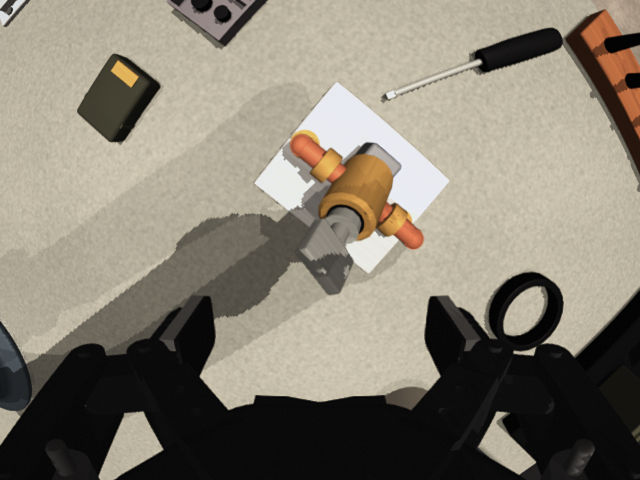

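{"fn": "send_rows", "kwargs": {"delta_pos": [[0.1,-0.2,-3],[0,-0.1,-3],[0,0,-2],[0,0,-0.6],[0,0,0]], "yaw": [0,0,0,0,0]}}

```text
time_s: 9.38
tool_pos: [0.5464, -0.2149, 0.1237]
tool_rot: [[0.687, 0.727, 0.0], [0.727, -0.687, 0.0], [0.0, 0.0, -1.0]]
force: [-0.4, -0.0, -0.9]
opening: 1.001
```

{"fn": "send_rows", "kwargs": {"delta_pos": [[0,0,0],[0,0,0],[0,0,0],[0,0,0]], "yaw": [0,0,0,0], "gripper": 0.2, "squeeze": 20}}

```text
time_s: 9.88
tool_pos: [0.5468, -0.2158, 0.1241]
tool_rot: [[0.688, 0.726, 0.002], [0.726, -0.688, -0.0], [0.001, 0.001, -1.0]]
force: [-0.1, 0.3, 4.1]
opening: 0.4
```

Run:
```python
from h import *
o=env.get_obs();print(o["time_s"],o["tool_pos"],o["force"],o["ft_torque"],o["opening"])
cv2.imwrite("pics/w6.png",env.camera("wrist"))
```

```text
9.875 [ 0.54678966 -0.21577766  0.12410276] [-0.10201751  0.31148462  4.08810403] [-0.01253683 -0.02816825  0.015393  ] 0.40035449852262356
```

View pics/w6.png

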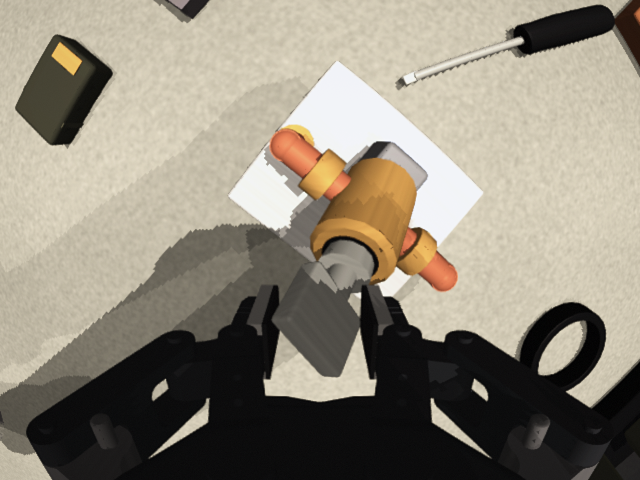

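{"fn": "send_rows", "kwargs": {"delta_pos": [[0,0,0],[0,0,0],[0,0,0],[0,0,0],[0,0,0],[0,0,0],[0,0,0],[0,0,0]], "yaw": [0,-5,-5,-5,-5,-5,-5,-5], "gripper": 0.4}}

```text
time_s: 10.92
tool_pos: [0.5473, -0.2161, 0.1234]
tool_rot: [[0.98, 0.198, 0.003], [0.198, -0.98, -0.001], [0.002, 0.002, -1.0]]
force: [1.8, -1.3, 0.7]
opening: 0.304
```

Run:
```python
from h import *
o=env.get_obs();print(o["time_s"],o["tool_pos"],o["force"],o["ft_torque"],o["opening"])
cv2.imwrite("pics/w7.png",env.camera("wrist"))
```

```text
10.925 [ 0.5472963  -0.21608095  0.12344336] [ 1.83016679 -1.33378808  0.70831778] [-0.24955882 -0.56621814  0.0771689 ] 0.30446434551573076
```

View pics/w7.png

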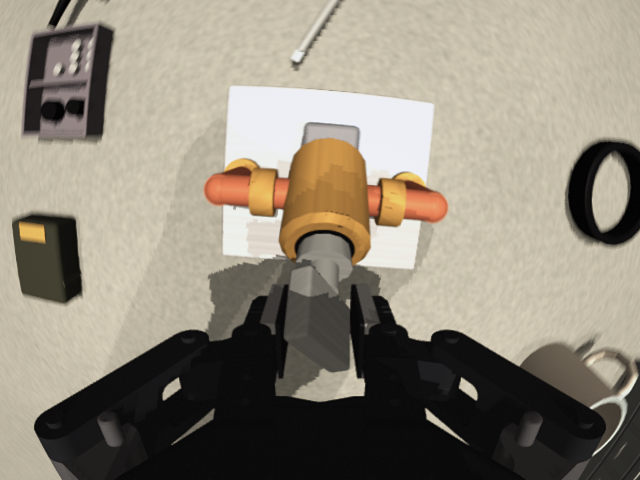

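{"fn": "send_rows", "kwargs": {"delta_pos": [[0,0,0],[0,0,0],[0,0,0],[0,0,0],[0,0,0],[0,0,0]], "yaw": [-2.5,-2,0,0,0,0], "gripper": 1, "squeeze": 30}}

```text
time_s: 11.72
tool_pos: [0.547, -0.2164, 0.1236]
tool_rot: [[0.992, 0.123, 0.002], [0.123, -0.992, -0.001], [0.002, 0.001, -1.0]]
force: [4.3, -2.4, 0.4]
opening: 0.12
```

Run:
```python
from h import *
o=env.get_obs();print(o["time_s"],o["tool_pos"],o["tool_rot"].round(3).tolist(),o["force"],o["ft_torque"],o["opening"])
cv2.imwrite("pics/w8.png",env.camera("wrist"))
```

```text
11.725 [ 0.54701741 -0.21635297  0.12359331] [[0.992, 0.123, 0.002], [0.123, -0.992, -0.001], [0.002, 0.001, -1.0]] [ 4.29110501 -2.40215919  0.38767929] [-0.72365933 -0.95409688  0.07542039] 0.12025406544532002
```

View pics/w8.png

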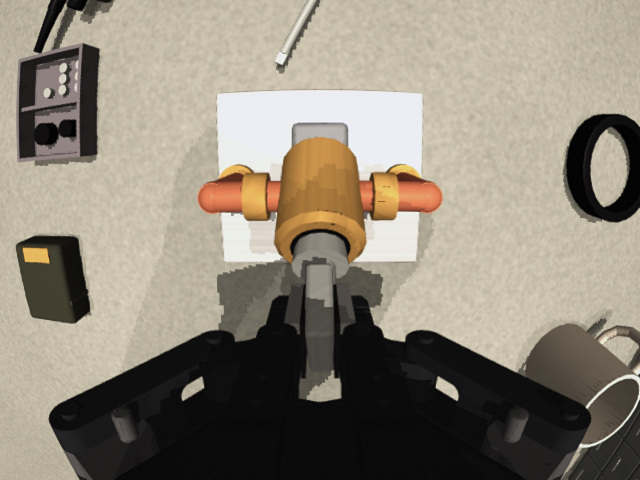

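{"fn": "send_rows", "kwargs": {"delta_pos": [[0,0,0],[0,0,0],[0.11,0.01,-0.16],[0.11,0.01,-0.16],[0.11,0.01,-0.16],[0,0,0]], "yaw": [0,0,0,0,0,0], "squeeze": 80}}

```text
time_s: 12.52
tool_pos: [0.5494, -0.216, 0.1201]
tool_rot: [[0.992, 0.122, 0.0], [0.122, -0.992, -0.001], [0.0, 0.001, -1.0]]
force: [-0.2, -2.4, 10.3]
opening: 0.108
```

{"fn": "send_rows", "kwargs": {"delta_pos": [[0.06,0.01,-0.08],[0.06,0.01,-0.08],[0.06,0.01,-0.08],[0,0,0]], "yaw": [0,0,0,0]}}

```text
time_s: 13.02
tool_pos: [0.5498, -0.216, 0.1195]
tool_rot: [[0.993, 0.122, -0.003], [0.122, -0.993, -0.001], [-0.003, 0.001, -1.0]]
force: [-7.5, -0.9, 24.4]
opening: 0.106
```

The plug bottomed out at about 5.0 mm with 24 N along its axis. Now unloading and letting go.

{"fn": "send_rows", "kwargs": {"delta_pos": [[-0.1,0,0.12],[-0.08,0,0.1],[0,0,0]], "yaw": [0,0,0]}}

```text
time_s: 13.4
tool_pos: [0.5497, -0.2159, 0.1196]
tool_rot: [[0.993, 0.122, 0.001], [0.122, -0.993, -0.001], [0.001, 0.001, -1.0]]
force: [1.0, -1.7, 8.6]
opening: 0.105
```

{"fn": "send_rows", "kwargs": {"delta_pos": [[0,0,0],[0,0,0],[0,0,0],[0,0,0],[0,0,0]], "yaw": [0,0,0,0,0], "gripper": -1}}

```text
time_s: 14.02
tool_pos: [0.5493, -0.215, 0.1182]
tool_rot: [[0.992, 0.123, -0.0], [0.123, -0.992, 0.0], [-0.0, -0.0, -1.0]]
force: [-0.2, -0.4, -0.1]
opening: 1.002
```

{"fn": "send_rows", "kwargs": {"delta_pos": [[0,0,2],[0,0,4],[0,0,3],[0,0,1],[-2,0,0],[-2,0,0],[0,0,0]], "yaw": [0,0,0,0,0,0,0]}}

```text
time_s: 14.9
tool_pos: [0.5079, -0.2153, 0.2174]
tool_rot: [[0.993, 0.122, -0.002], [0.122, -0.993, 0.0], [-0.002, -0.001, -1.0]]
force: [0.2, -0.2, 0.6]
opening: 0.999
```

Run:
```python
from h import *
o=env.get_obs();print(o["time_s"],o["tool_pos"],o["force"],o["opening"])
w=env.camera("wrist");s=env.camera("scene")
b=cv2.resize(s[180:265,215:300],None,fx=5,fy=5,interpolation=cv2.INTER_CUBIC)
b2=cv2.resize(s[285:380,300:450],None,fx=2.4,fy=2.4,interpolation=cv2.INTER_CUBIC)
b=cv2.resize(b,(340,340))
c=np.zeros((580,800,3),np.uint8);c[:340,:340]=b;c[345:345+b2.shape[0],:360]=b2
c[:330,360:800]=cv2.resize(w,(440,330))
cv2.imwrite("pics/fin.png",c)
```

```text
14.9 [ 0.50792998 -0.21525165  0.2174152 ] [ 0.23426499 -0.20762043  0.60751236] 0.9986966179339207
```

View pics/fin.png

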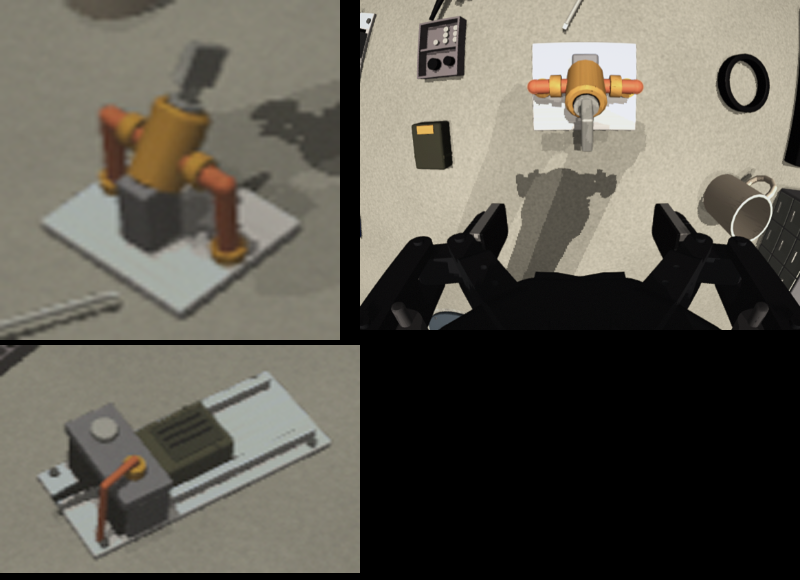

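The wing, let go, stands square across the pipe (wrist view ~587,125), the radio is still home, and the gripper is clear. Handing in.

```bash
python3 -c "
from rig import env
print(env.hand_in())"
```

```text
the job is handed in; nothing more can be done
None
```

I finished both steps and handed the job in at about 15 s; the hand-in gave no verdict.

- **Radio:** I pushed the olive radio along the guide with the closed fingers until it stopped, with the force rising to about 15 N. In the top view afterwards its rear face was 44 mm behind the cradle origin; 45 mm is home. It still looked home in the last picture.
- **Vent cock:** I turned the wing clockwise with the open fingers and clamped it flat and square across the pipe. I then pressed it in along its axis: it moved about 5.0 mm and stopped at about 24 N.
- **Last check:** After I let go and lifted clear, the camera showed the wing still square across the pipe. The bystanders in view looked undisturbed, and the tool force was about zero. I judged the wing's angle by eye and how far the plug went in from the arm's movement, since neither joint can be read directly.

No check failed or disagreed beyond the usual 2–3 mm between camera views.

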